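Check the filter of the bench dust extractor

ROBOT

A 6-joint arm with a two-finger parallel gripper is mounted at the origin on the work surface. World frame = base frame: x ahead of the robot, y to its left, z up, the work surface at z = 0. Lengths are in mm, angles in degrees, forces in N, time in s.
With the tool pointing down it reaches from about 350 to 975 mm from the base axis. Payload 7.1 kg.
Tool frame: the origin (TCP) lies on the centre line of the jaws, within the pads' length; the fingertips stand bot.tips_ahead ahead of it and the grasp point (between the pads) lies 6 mm ahead of it (bot.tips_ahead is the distance from the TCP to the fingertips, in mm); z points along the fingers, y is the line along which they close (so a half turn about z gives the same grasp; the last joint's range is limited). The gripper opens to 88 mm and grips with 3 to 60 N. Pads are 20 mm wide; open, the fingers measure 115 mm over their backs; the gripper's body (75 mm by 178 mm) begins 61 mm behind the grasp point.
Start: joints at [67.093, 24.242, 93.386, -0, 62.372, -1.089], TCP at [232.257, 580.225, 247.675] pointing down, gripper open.
Joint ranges: [-172.04, 172.04], [-51.8, 120.97], [4.93, 147.93], [-75.15, 255.16], [6.16, 154.13], [-145.62, 145.62]. Speed limits (degrees/s): [136.94, 136.94, 172.46, 180, 180, 180].

INTERFACE

Orientations are given as a 3x3 rotation matrix whose columns are the frame's x, y, z axes.
In Python, from station import bot gives the robot as it stands.
- The arm moves only by the shell command python3 -m crank 'ROWS' [FORCE]. ROWS is a JSON object of lists of equal length, an entry for each row: "turn": the turn, a rotation vector about the tool's x, y, z in rad, a list of three; "dp": the shift along the tool's x, y, z in cm, a list of three; "jaw": the closure, from -1 (fully open) to 1 (shut). In form: {"turn": [[rx, ry, rz], ...], "dp": [[x, y, z], ...], "jaw": [jaw, ...]}. A call has 1 to 5 rows; each row shifts and turns the commanded pose from where the row before left it, along the tool's axes as they then stand; what a row does not reach is not made up. A row lasts 1/12 s, in which the tool goes at most 41.7 mm and 7.16 degrees, less where a joint would pass 70% of its speed; a pose out of reach is approached as far as the arm can. A call is refused whole if a number of a shift passes 4.17 or a number of a turn 0.125, either way. A call with a gripper value outside its range is refused whole. The fingers move at their own pace and stop on an object; FORCE is the grip in N (left out, the last holds). Time passes only in rows, so rows that do not move let the fingers close. It gives the time, the measured TCP pose, the force, the opening and the grip force at its end, in the units of the state.
- bot.state(): the state, without advancing time (a new reading comes with each control period).
- bot.capture(name): name is "scene" or "top" or "wrist"; returns a dict with "frame" (384x512x3 uint8, red, green, blue), "z_map" (384x512 float32, mm along the optical axis (not along the pixel's ray), 0 where there is no reading), "intrinsics" (3x3 intrinsics, pixels), "rvec" (rotation vector, rad) and "tvec" (3), from world to camera coordinates, as OpenCV has them; the wrist camera has in their place "hand_eye" (4x4, takes a point from camera to tool coordinates, whose origin is the TCP and whose axes are the flange's). Camera axes: x right, y down, z forward; pixel columns grow to the right and rows downward; lengths in mm; the calibration is good to about 2 mm. A picture is of the moment at which its call begins: read the wrist's pose just before it.
- bot.hand_in(): hands the job in; it is judged then, once.
The state is a dict: "clock": time; "joint_positions": joint angles; "joint_velocities": joint speeds; "effort": joint torques, N m; "eef_pos": TCP position; "tool_rot": TCP orientation; "contact_force": force on the tool from outside, world axes, zero at the start; "wrist_torque": the same for the moment, N m; "gripper_width": finger opening in mm; "grip_force": force on a finger pad.
Only numpy, scipy, OpenCV 4.12 (cv2) and the standard library are available. Lean on these libraries where they do the work, as an engineer would, in place of code of your own. Each camera call takes 0.05 s, during which the arm holds its last target. There are 200 camera calls.

TASK

The dust drawer of the bench extractor has just been emptied: push it fully home, so that it catches what falls from the filter, then swing the filter flap on top of the extractor up to upright or beyond (it stays where it is put) and draw the filter cassette up out of its slot. Finish while holding the cassette up for inspection: in the gripper, still and upright over the middle of the steel tray, its lower edge more than 10 cm above the bench, with a broad face turned to the far side of the bench. Let the drawer stay shut and the flap open, and do not disturb the tray or anything else standing about on the bench.

Things in the scene. Friction and masses are not known exactly. Their poses are not given: they have to be found in the camera images.
- bench_mat: the thin dark mat on the white bench, fixed, square to the bench, 660 x 1000 mm; its x axis points from the robot straight across to the far side of the bench, z up. The work surface is at z = 0.
- extractor: bench dust extractor, fixed. Origin: underside centre; -x its front (to the robot), z up. Mm: plinth 260 (x) x 220 x 75 high, front at x -130; upper housing from x -100, flat deck at z 180. Filter chamber under the flap, open upwards: x -92..15, y -65..65, floor z 75. Cassette stands in it at x -38.5, y 0, same yaw, in end guides with 2 mm play. Its switches and vents play no part.
- drawer_body (a joint): travel of the dust drawer in the front of the plinth, m: 0 fully home, grows as it comes out towards the extractor's -x, at most 0.08; starts 0.03 to 0.065 out. Slides with about 1 to 2 N of friction and stays where it is left. Its front is 176 mm wide, from z = 12 to 66 mm, flush with the plinth when home.
- drawer_lip (a point): middle of the outer edge of the drawer's pull lip, 50 mm above the bench; the lip is 90 mm wide (y), 12 high and stands 14 mm out of the drawer front. Moves with the drawer.
- flap_body (a joint): angle of the filter flap, rad: 0 shut, 1.57 upright, stop at 1.8. Opens upward about its hinge at the rear. Stiff hinge: stays at any angle; lifting it takes about 2 N at the handle.
- flap_hinge (a point): middle of the flap's hinge line, on the deck 180 mm above the bench; the line runs along the extractor's y. Does not move.
- flap_handle (a point): middle of the grip bar of the bow handle near the flap's front edge: round bar 10 mm thick, 90 long, parallel to the hinge line, axis 30 mm off the flap's outer face. Flap shut: 240 mm above the bench, 108 in front of and 60 above the hinge line; turns with the flap. The flap is a shallow hollow cover 130 x 150, 29 high.
- filter: filter cassette: upright plate 102 (x) x 20 (y, thickness) x 82 (z) mm, dark frame, pleated paper on its broad faces (they look along +y and -y); on top a grip tab 50 (x) x 14 (y), 40 high (122 in all). Origin: underside centre. 0.13-0.25 kg. Starts hidden under the flap, underside 75 mm above the bench, tab top 17 above the deck; must rise 105 mm to clear the deck.
- filter_tab (a point): grip point in the cassette's tab, 108 mm above the cassette's underside, 14 mm below the tab's top and 26 mm above the top of the frame; turns with the cassette.
- tray: loose flat steel tray 180 (x) x 140 (y) mm with an 18 mm rim. Origin: centre of its underside. It and the glass slab may stand on either side of the extractor.
- slab: bystander: glass mixing slab 150 x 110 x 8 mm, lying flat. Origin: centre of its underside.
- pot_big: bystander: lilac powder pot with lid, 76 mm across, 75 high. Origin: centre of its underside.
- pot_small: bystander: lilac powder pot with lid, 49 mm across, 45 high. Origin: centre of its underside.
- bottle: bystander: amber bottle with white cap, 44 mm across, 85 high. Origin: centre of its underside.
- bowl: bystander: white ceramic bowl, 100 mm across, 30 high. Origin: centre of its underside.
- cast: bystander: plaster tooth model 52 x 62 mm, 32 high. Origin: centre of its underside.
- brush: bystander: thin modelling brush 170 mm long, 8 thick, wooden handle, lying on the bench along its x axis.
Things that resemble listed ones, but are neither listed nor needed, are in the scene too. Of the things that look like the tray, the larger one is meant.

How it is judged:
By the outcome, as a careful person would: the job done as asked, in the order asked, and still so for the second after the job is handed in, while the arm keeps its last pose, push and grip.
It also fails if it takes over 69 s, if anything falls off the work surface, if the arm or the gripper's body presses on something with over 40 N, if the wrist force passes 120 N, or if a joint passes its speed limit or range.

## Working session

There is one attempt and no reset: what is moved stays moved. The work goes in short steps, Python scripts to look and compute and a shell command to move; the robot and the scene stay as the last step left them, time stands still between calls to the robot, and variables do not carry over. Pictures are saved under pics/ and viewed, at most 10 in all, crops included, and the job is handed in when it is done.

```bash
ls; mkdir -p pics
python3 - <<'E'
from station import bot
import cv2,numpy as np
print(bot.tips_ahead, bot.state())
for n in ("scene","top"):
    c=bot.capture(n); cv2.imwrite(f"pics/{n}0.png",c["frame"][:,:,::-1]); np.savez(f"{n}0.npz",**c)
    R=cv2.Rodrigues(np.array(c["rvec"],float))[0]; print(n,c["intrinsics"],-R.T@np.array(c["tvec"]).ravel())
E
```

```text
pics
25.0 {'clock': 0.0, 'joint_positions': array([ 6.70919864e+01,  2.42840937e+01,  9.34281999e+01, -4.25809595e-04,
        6.23714903e+01, -1.09039573e+00]), 'joint_velocities': array([-0.02583666, -0.02195224, -0.03327032, -0.03500364,  0.0178355 ,
       -0.01823627]), 'effort': array([-1.76933831e-04, -5.44616318e+01, -2.73668379e+01,  6.44033588e-02,
        2.27706169e-02, -8.58291332e-05]), 'eef_pos': array([232.09127576, 579.78926925, 246.92750403]), 'tool_rot': array([[-9.28372868e-01,  3.71649702e-01, -5.63141445e-04],
       [ 3.71650128e-01,  9.28371887e-01, -1.34953789e-03],
       [ 2.12493332e-05, -1.46216595e-03, -9.99998931e-01]]), 'contact_force': array([-1.19396602,  0.69537874,  0.13516565]), 'wrist_torque': array([-0.00603788, -0.01500469, -0.02247385]), 'grip_force': 0.0, 'gripper_width': 87.99951162105778}
scene [[394.91477419   0.         249.69779859]
 [  0.         394.91477419 187.96505505]
 [  0.           0.           1.        ]] [ 401.05946071 -352.47410858 1168.61926269]
top [[399.06733623   0.         261.78448728]
 [  0.         399.06733623 194.49531818]
 [  0.           0.           1.        ]] [ 385.10941707  -14.58389961 1510.77090912]
```

View pics/scene0.png

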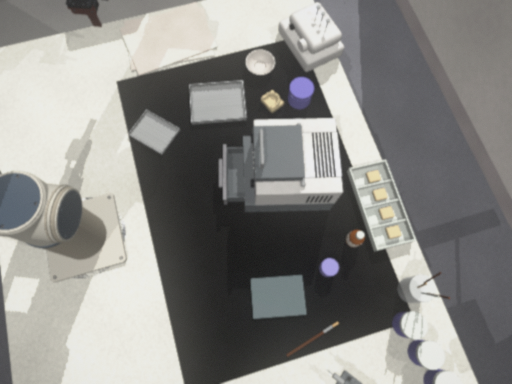

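View pics/top0.png

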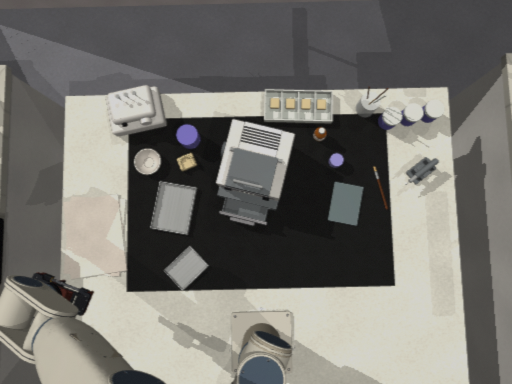

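The scene view shows the extractor at about (290,165), its open drawer at (232,175) and the large tray at (217,102). The small lookalike is at (155,131). In the top view the extractor is at (255,165), the drawer lip at (243,218), the tray at (174,208) and the slab at (346,204).

```bash
cat > h.py <<'E'
import numpy as np,cv2
from station import bot
def world(c,state=None):
    z=np.asarray(c["z_map"],float); K=np.asarray(c["intrinsics"]); v,u=np.indices(z.shape)
    P=np.stack([(u-K[0,2])*z/K[0,0],(v-K[1,2])*z/K[1,1],z],-1)
    if "rvec" in c:
        R=cv2.Rodrigues(np.asarray(c["rvec"],float))[0]; P=(P-np.asarray(c["tvec"]).ravel())@R
    else:
        H=np.asarray(c["hand_eye"]); P=P@H[:3,:3].T+H[:3,3]; P=P@state["tool_rot"].T+state["eef_pos"]
    P[z<=0]=np.nan; return P
E
python3 - <<'E'
from h import *
for n in ("scene","top"):
    c=np.load(f"{n}0.npz"); P=world(c); X,Y,Z=P[...,0],P[...,1],P[...,2]
    print(n,"mat z",np.nanmedian(Z[(abs(X-450)<250)&(abs(Y)<400)&(Z<12)]))
    reg=(X>350)&(X<850)&(abs(Y)<220)
    def rect(m,name,k=3):
        m=cv2.morphologyEx(m.astype(np.uint8),cv2.MORPH_OPEN,np.ones((k,k)))
        N,L,S,_=cv2.connectedComponentsWithStats(m)
        if N<2: print(name,"none");return
        i=1+np.argmax(S[1:,4]); q=P[L==i]; r=cv2.minAreaRect(q[:,:2].astype(np.float32))
        print(name,S[i,4],np.round(r[0],1),np.round(r[1],1),round(r[2],1),"zmed",np.round(np.percentile(q[:,2],[5,50,95]),1))
    rect(reg&(Z>150),"upper"); rect(reg&(abs(Z-180)<8),"deck"); rect(reg&(abs(Z-209)<8),"flap"); rect(reg&(Z>228)&(Z<255),"handle",1)
    rect(reg&(Z>40)&(Z<70),"low",1)
    t=(X>200)&(X<520)&(Y>150)&(Y<420); 
    rect((X>330)&(X<560)&(Y>130)&(Y<420)&(Z>8)&(Z<25),"trayrim",1); 
    rect((X>330)&(X<560)&(Y>130)&(Y<420)&(Z>1.5)&(Z<25),"tray",1)
    f=cv2.resize(c["frame"][90:250,120:400] if n=="top" else c["frame"][50:230,120:400],None,fx=2.8,fy=2.8,interpolation=cv2.INTER_CUBIC); cv2.imwrite(f"pics/{n}c.png",f[:,:,::-1])
E
```

```text
scene mat z 0.6379531991893665
upper 6634 [649.3  12.6] [235.5 232.7] 75.1 zmed [176.  182.  212.3]
deck 3651 [648.5   5.8] [220.7 230.8] 75.1 zmed [176.5 179.9 183.4]
flap 2463 [598.1  19.1] [151.6 130.2] 74.9 zmed [206.7 209.7 212.7]
handle 146 [553.7  31.2] [100.    9.6] 75.4 zmed [238.6 243.4 246.7]
low 499 [470.7  52.9] [175.6  75.8] 75.9 zmed [44.5 58.  67.4]
trayrim 251 [490.6 322.6] [143.7 163.5] 78.9 zmed [ 8.6 15.5 20.4]
tray 1553 [470.8 325.5] [186.7 180.9] 88.8 zmed [ 1.7  3.8 17.5]
top mat z -0.45697275890420297
upper 4397 [648.7  13.4] [229.7 233.4] 74.9 zmed [174.4 181.7 212.5]
deck 2478 [648.8   8.8] [220.  230.8] 74.9 zmed [174.3 178.8 183.5]
flap 1657 [598.1  22.5] [150.6 130.3] 74.9 zmed [204.2 208.5 213.1]
handle 98 [553.3  33.2] [97.  10.1] 74.4 zmed [237.1 243.3 247.1]
low 295 [470.7  56.9] [173.5  75.6] 73.8 zmed [48.8 59.9 67.3]
trayrim 62 [486.4 394.1] [140.5  41.1] 5.3 zmed [ 8.7 15.9 22.6]
tray 915 [479.9 321.5] [164.7 174.7] 84.2 zmed [ 1.7  4.2 16.9]
```

View pics/topc.png

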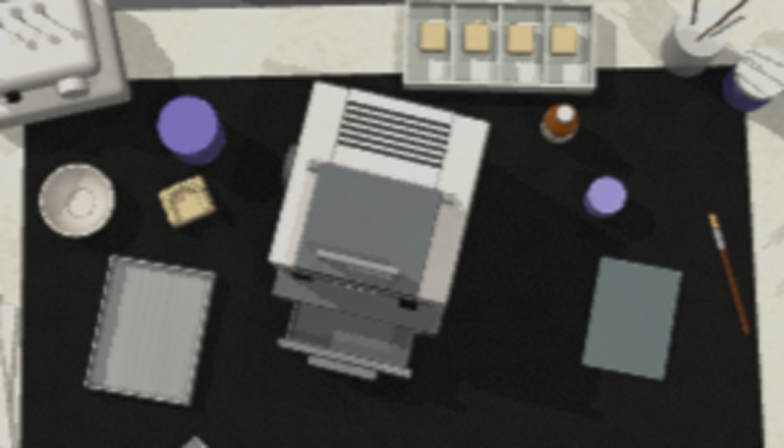

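The top-view crop shows the shut flap with its handle at (357,263), the open drawer with its lip at (343,367) and the tray corners at (112,257), (215,272), (190,403) and (86,388). The mat between the robot and the drawer is clear.

```bash
cat >> h.py <<'E'
from scipy.spatial.transform import Rotation as Ro
yaw=np.radians(-15.0); ex=np.array([np.cos(yaw),np.sin(yaw),0]); ey=np.array([-ex[1],ex[0],0]); O=np.array([634.2,11.4,0])
def E(x,y,z): return O+x*ex+y*ey+np.array([0,0,z])
def down(deg):  # tool pointing down, tool y at heading deg
    y=np.array([np.cos(np.radians(deg)),np.sin(np.radians(deg)),0]); z=np.array([0,0,-1.]); return np.stack([np.cross(y,z),y,z],1)
def plan(p,R=None):
    s=bot.state(); T=s["tool_rot"]; d=T.T@(p-s["eef_pos"])/10
    w=Ro.from_matrix(T.T@(T if R is None else R)).as_rotvec()
    print("at",np.round(s["eef_pos"],1),"dp cm",np.round(d,2),"turn",np.round(w,3),"norm",np.round(np.linalg.norm(w),3),"F",np.round(s["contact_force"],1))
E
python3 - <<'E'
from h import *
c=np.load("top0.npz");R=cv2.Rodrigues(c["rvec"])[0];C=-R.T@c["tvec"].ravel();K=c["intrinsics"]
for u,v in [(112,257),(215,272),(190,403),(86,388)]:
    d=R.T@np.linalg.inv(K)@[u/2.8+120,v/2.8+90,1]; print(np.round(C+d*(18-C[2])/d[2],1))
print("hand_eye",np.round(bot.capture("wrist")["hand_eye"],2))
for n in ("top","scene"):
  P=world(np.load(n+"0.npz")).reshape(-1,3);P=P[~np.isnan(P[:,0])]; q=(P-O)@np.stack([ex,ey,[0,0,1]],1)
  m=(q[:,0]<-150)&(q[:,0]>-240)&(abs(q[:,1])<100)&(q[:,2]>38)&(q[:,2]<75); a=q[m]
  l=a[(abs(a[:,1])<40)]; print(n,"lip x",np.round(np.percentile(l[:,0],[0,3,10,25,50]),1),"z",np.round(np.median(l[l[:,0]<np.percentile(l[:,0],10)],axis=0),1),"front x off lip",np.round(np.percentile(a[abs(a[:,1])>52][:,0],[1,5,50]),1), "y",np.round(np.percentile(a[:,1],[1,99]),1))
print("pre-push"); plan(E(-255,0,50),down(75)); plan(E(-255,0,250),down(75))
E
```

```text
[596.3 372.   18. ]
[572.7 233.1  18. ]
[397.9 267.3  18. ]
[420.9 405.9  18. ]
hand_eye [[   0.     -0.96   -0.27   72.44]
 [   1.      0.      0.     -0.55]
 [  -0.     -0.27    0.96 -137.48]
 [   0.      0.      0.      1.  ]]
top lip x [-206.8 -206.1 -204.2 -200.  -192.9] z [-205.4    2.3   52.9] front x off lip [-192.8 -192.6 -185.3] y [-81.4  85.2]
scene lip x [-206.1 -205.8 -204.1 -199.5 -191.7] z [-2.057e+02 -2.000e-01  5.300e+01] front x off lip [-190.7 -190.5 -181.8] y [-89.   80.8]
pre-push
at [232.1 579.9 247.1] dp cm [-33.14 -40.83  19.75] turn [-0.001 -0.    -0.119] norm 0.119 F [-0.3  1.  -0.2]
at [232.1 579.9 247.1] dp cm [-33.14 -40.86  -0.25] turn [-0.001 -0.    -0.119] norm 0.119 F [-0.3  1.  -0.2]
```

```bash
python3 -m crank '{"turn":[[0,0,0],[0,0,0],[0,0,0],[0,0,0],[0,0,0]],"dp":[[-2.5,-3.1,0],[-2.5,-3.1,0],[-2.5,-3.1,0],[-2.5,-3.1,0],[-2.5,-3.1,0]],"jaw":[1,1,1,1,1]}' 20
python3 -m crank '{"turn":[[0,0,0],[0,0,0],[0,0,0],[0,0,0],[0,0,0]],"dp":[[-2.5,-3.1,0],[-2.5,-3.1,0],[-2.5,-3.1,0],[-2.5,-3.1,0],[-2.5,-3.1,0]],"jaw":[1,1,1,1,1]}'
python3 -m crank '{"turn":[[0,0,0],[0,0,0],[0,0,0],[0,0,-0.119]],"dp":[[-2.5,-3.1,0],[-2.5,-3.1,0],[-2.5,-3.1,0],[0,0,0]],"jaw":[1,1,1,1]}'
python3 -c "
from h import *
plan(E(-255,0,50),down(75))"
```

```text
clock: 0.57
eef_pos: [290.7, 388.0, 247.4]
tool_rot: [[-0.929, 0.371, -0.0], [0.371, 0.929, -0.0], [0.0, -0.0, -1.0]]
contact_force: [1.1, -0.4, -0.5]
gripper_width: 57.9
grip_force: 0.0
clock: 0.98
eef_pos: [349.1, 197.7, 247.7]
tool_rot: [[-0.929, 0.371, 0.0], [0.371, 0.929, 0.0], [-0.0, 0.0, -1.0]]
contact_force: [0.5, -0.3, -0.5]
gripper_width: 24.5
grip_force: 0.0
clock: 1.32
eef_pos: [385.6, 80.0, 247.9]
tool_rot: [[-0.964, 0.265, 0.001], [0.265, 0.964, -0.001], [-0.001, -0.001, -1.0]]
contact_force: [-0.1, 1.2, 0.5]
gripper_width: 0.7
grip_force: 0.0
at [385.6  80.  247.9] dp cm [-0.26 -0.17 19.79] turn [-0.001  0.001 -0.007] norm 0.007 F [-0.1  1.2  0.5]
```

```bash
python3 -m crank '{"turn":[[0,0,-0.007],[0,0,0],[0,0,0],[0,0,0],[0,0,0]],"dp":[[-0.26,-0.17,3.95],[0,0,3.95],[0,0,3.95],[0,0,3.95],[0,0,3.95]],"jaw":[1,1,1,1,1]}'
python3 -m crank '{"turn":[[0,0,0],[0,0,0],[0,0,0],[0,0,0],[0,0,0]],"dp":[[-1.5,0,0],[-1.5,0,0],[-1.5,0,0],[-1.0,0,0],[-1.0,0,0]],"jaw":[1,1,1,1,1]}'
python3 -m crank '{"turn":[[0,0,0],[0,0,0],[0,0,0],[0,0,0],[0,0,0]],"dp":[[-1.0,0,0],[-1.0,0,0],[-0.5,0,0],[0,0,0],[0,0,0]],"jaw":[1,1,1,1,1]}'
python3 -c "
from h import *
plan(E(-154,0,50),down(75))"
```

```text
clock: 1.73
eef_pos: [386.4, 82.9, 48.8]
tool_rot: [[-0.968, 0.252, 0.001], [0.252, 0.968, 0.0], [-0.001, 0.001, -1.0]]
contact_force: [0.6, -0.2, -0.2]
gripper_width: 0.4
grip_force: 0.0
clock: 2.15
eef_pos: [449.2, 66.3, 49.8]
tool_rot: [[-0.968, 0.252, -0.002], [0.252, 0.968, -0.0], [0.001, -0.0, -1.0]]
contact_force: [-2.5, -0.1, -1.2]
gripper_width: 0.3
grip_force: 0.8
clock: 2.57
eef_pos: [473.9, 60.3, 50.5]
tool_rot: [[-0.968, 0.252, 0.001], [0.252, 0.968, 0.0], [-0.001, 0.0, -1.0]]
contact_force: [-0.7, 0.1, -0.4]
gripper_width: 0.5
grip_force: 0.0
at [473.9  60.3  50.5] dp cm [-1.34 -0.58  0.05] turn [0.    0.001 0.007] norm 0.007 F [-0.7  0.1 -0.4]
```

```bash
python3 -m crank '{"turn":[[0,0,0],[0,0,0],[0,0,0]],"dp":[[-0.5,0,0],[-0.4,0,0],[0,0,0]],"jaw":[1,1,1]}'
python3 -m crank '{"turn":[[0,0,0],[0,0,0],[0,0,0]],"dp":[[-0.2,0,0],[-0.2,0,0],[0,0,0]],"jaw":[1,1,1]}'
python3 -m crank '{"turn":[[0,0,0],[0,0,0]],"dp":[[-0.2,0,0],[0,0,0]],"jaw":[1,1]}'
python3 -c "
from h import *
plan(E(-154,0,50),down(75))"
```

```text
clock: 2.82
eef_pos: [482.8, 58.0, 50.3]
tool_rot: [[-0.968, 0.252, 0.001], [0.252, 0.968, 0.0], [-0.001, 0.0, -1.0]]
contact_force: [0.6, 0.2, 0.8]
gripper_width: 0.3
grip_force: 0.0
clock: 3.07
eef_pos: [485.8, 57.0, 50.2]
tool_rot: [[-0.968, 0.252, -0.001], [0.252, 0.968, 0.0], [0.001, -0.0, -1.0]]
contact_force: [-1.5, -0.2, 1.0]
gripper_width: 0.1
grip_force: 0.9
clock: 3.23
eef_pos: [485.8, 56.8, 49.9]
tool_rot: [[-0.968, 0.252, -0.004], [0.252, 0.968, 0.0], [0.004, -0.001, -1.0]]
contact_force: [-6.8, 3.3, 4.8]
gripper_width: 0.3
grip_force: 3.8
at [485.8  56.8  49.9] dp cm [-0.1  -0.54 -0.01] turn [-0.001 -0.004  0.007] norm 0.008 F [-6.8  3.3  4.8]
```

```bash
python3 -m crank '{"turn":[[0,0,0],[0,0,0],[0,0,0]],"dp":[[-0.2,0,0],[-0.1,0,0],[0,0,0]],"jaw":[1,1,1]}'
python3 - <<'E'
from h import *
for n in ("top","scene"):
  c=bot.capture(n);P=world(c).reshape(-1,3);P=P[~np.isnan(P[:,0])]; q=(P-O)@np.stack([ex,ey,[0,0,1]],1)
  for lo,hi in ((-85,-50),(50,85)):
    a=q[(q[:,0]<-110)&(q[:,0]>-240)&(q[:,1]>lo)&(q[:,1]<hi)&(q[:,2]>30)&(q[:,2]<80)]; print(n,lo,len(a),np.round(np.percentile(a[:,0],[1,5,50]),1))
plan(E(-154,0,50),down(75))
E
```

```text
clock: 3.48
eef_pos: [485.8, 56.3, 49.5]
tool_rot: [[-0.968, 0.252, -0.01], [0.252, 0.968, 0.0], [0.01, -0.002, -1.0]]
contact_force: [-14.3, 8.4, 11.7]
gripper_width: 0.6
grip_force: 8.1
top -85 24 [-130.6 -130.3 -114.2]Traceback (most recent call last):
  File "<stdin>", line 5, in <module>
    return _quantile_unchecked(
        a, q, axis, out, overwrite_input, method, keepdims, weights)
    return _ureduce(a,
                    func=_quantile_ureduce_func,
    ...<5 lines>...
                    overwrite_input=overwrite_input,
                    method=method)
    r = func(a, **kwargs)
    result = _quantile(arr,
                       quantiles=q,
    ...<2 lines>...
                       out=out,
                       weights=wgt)
    slices_having_nans = np.isnan(arr[-1, ...])
                                  ~~~^^^^^^^^^
IndexError: index -1 is out of bounds for axis 0 with size 0
```

```bash
python3 -m crank '{"turn":[[0,0,0],[0,0,0],[0,0,0],[0,0,-0.12],[0,0,-0.12]],"dp":[[2,0,0],[3,0,0],[0,0,-3.5],[0,0,-3.5],[0,0,-3.5]],"jaw":[1,1,1,1,1]}'
python3 -m crank '{"turn":[[0,0,-0.12],[0,0,-0.12],[0,0,-0.12],[0,0,-0.12],[0,0,-0.12]],"dp":[[0,0,-3.5],[0,0,-3.5],[0,0,-3.5],[0,0,-3.5],[0,0,-3.5]],"jaw":[0.1,0.1,0.1,0.1,0.1]}'
python3 -m crank '{"turn":[[0,0,-0.12],[0,0,-0.12],[0,0,-0.12],[0,0,-0.12],[0,0,-0.12]],"dp":[[0,0,0],[0,0,0],[0,0,0],[0,0,0],[0,0,0]],"jaw":[0.1,0.1,0.1,0.1,0.1]}'
python3 -c "
from h import *
print(bot.state()['joint_positions'].round(1))
plan(E(-83.3,0,330),down(-15))"
```

```text
clock: 3.95
eef_pos: [441.7, 68.4, 156.0]
tool_rot: [[-1.0, 0.009, -0.001], [0.009, 1.0, -0.0], [0.001, -0.0, -1.0]]
contact_force: [1.1, -0.9, -0.1]
gripper_width: 0.6
grip_force: 0.0
clock: 4.37
eef_pos: [442.3, 68.3, 332.3]
tool_rot: [[-0.83, -0.557, 0.001], [-0.557, 0.83, 0.0], [-0.001, -0.001, -1.0]]
contact_force: [-0.0, 0.4, 0.0]
gripper_width: 30.5
grip_force: 0.0
clock: 4.78
eef_pos: [439.8, 84.7, 330.0]
tool_rot: [[-0.398, -0.917, 0.007], [-0.917, 0.398, -0.024], [0.02, -0.016, -1.0]]
contact_force: [0.1, 0.0, 0.0]
gripper_width: 39.4
grip_force: 0.0
[  10.3    3.1  109.8   -1.6   67.  -145.6]
at [439.8  84.7 330. ] dp cm [  0.2  -12.51   0.2 ] turn [-0.031  0.021  2.993] norm 2.994 F [0.1 0.  0. ]
```

I used the wrong sign: a positive turn about tool z lowers the heading. I'll turn the other way.

```bash
for i in 1; do
python3 -m crank '{"turn":[[0,0,0.12],[0,0,0.12],[0,0,0.12],[0,0,0.12],[0,0,0.12]],"dp":[[0,0,0],[0,0,0],[0,0,0],[0,0,0],[0,0,0]],"jaw":[0.1,0.1,0.1,0.1,0.1]}'
python3 -m crank '{"turn":[[0,0,0.12],[0,0,0.12],[0,0,0.12],[0,0,0.12],[0,0,0.12]],"dp":[[0,0,0],[0,0,0],[0,0,0],[0,0,0],[0,0,0]],"jaw":[0.1,0.1,0.1,0.1,0.1]}' >/dev/null
python3 -m crank '{"turn":[[0,0,0.12],[0,0,0.12],[0,0,0.12],[0,0,0.12],[0,0,0.12]],"dp":[[0,0,0],[0,0,0],[0,0,0],[0,0,0],[0,0,0]],"jaw":[0.1,0.1,0.1,0.1,0.1]}' >/dev/null
python3 -m crank '{"turn":[[0,0,0.12],[0,0,0.12],[0,0,0.12],[0,0,0.12],[0,0,0.12]],"dp":[[0,0,0],[0,0,0],[0,0,0],[0,0,0],[0,0,0]],"jaw":[0.1,0.1,0.1,0.1,0.1]}' >/dev/null
python3 -m crank '{"turn":[[0,0,0.12],[0,0,0.12],[0,0,0.12],[0,0,0.12],[0,0,0.12]],"dp":[[0,0,0],[0,0,0],[0,0,0],[0,0,0],[0,0,0]],"jaw":[0.1,0.1,0.1,0.1,0.1]}'
done
python3 -c "
from h import *
print(bot.state()['joint_positions'].round(1))
plan(E(-83.3,0,330),down(-15))"
```

```text
clock: 5.2
eef_pos: [439.2, 86.3, 329.7]
tool_rot: [[-0.849, -0.529, 0.006], [-0.529, 0.849, -0.024], [0.008, -0.023, -1.0]]
contact_force: [0.3, -0.7, 0.3]
gripper_width: 39.2
grip_force: 0.0
clock: 6.87
eef_pos: [439.2, 86.3, 329.7]
tool_rot: [[0.269, 0.963, 0.006], [0.963, -0.269, -0.024], [-0.021, 0.012, -1.0]]
contact_force: [0.0, 0.3, -0.7]
gripper_width: 39.3
grip_force: 0.0
[ 10.5   3.1 109.8  -1.5  67.   26.7]
at [439.2  86.3 329.7] dp cm [-2.05 12.46  0.16] turn [ 0.012  0.021 -0.011] norm 0.026 F [ 0.   0.3 -0.7]
```

```bash
python3 -m crank '{"turn":[[0.012,0.021,-0.011],[0,0,0],[0,0,0],[0,0,0],[0,0,0]],"dp":[[0,0,0.16],[-0.5,3.1,0],[-0.5,3.1,0],[-0.5,3.1,0],[-0.55,3.16,0]],"jaw":[0.1,0.1,0.1,0.1,0.1]}'
python3 -m crank '{"turn":[[0,0,0],[0,0,0]],"dp":[[0,0,0],[0,0,0]],"jaw":[0.1,0.1]}'
python3 - <<'E'
from h import *
s=bot.state(); c=bot.capture("wrist"); P=world(c,s); q=(P-O)@np.stack([ex,ey,[0,0,1]],1)
cv2.imwrite("pics/w1.png",c["frame"][:,:,::-1])
a=q[(q[...,2]>230)&(q[...,2]<250)&(abs(q[...,0]+83)<40)&(abs(q[...,1])<80)]
print(len(a),np.round(np.percentile(a,[2,50,98],axis=0),1))
f=q[(abs(q[...,2]-209)<6)&(abs(q[...,1])<90)]; print(len(f),np.round(np.percentile(f,[1,50,99],axis=0),1))
plan(E(-83.3,0,250),down(-15))
E
```

```text
clock: 7.28
eef_pos: [555.8, 34.2, 328.1]
tool_rot: [[0.252, 0.968, -0.0], [0.968, -0.252, -0.0], [-0.0, -0.0, -1.0]]
contact_force: [-0.0, 0.6, -0.2]
gripper_width: 39.6
grip_force: 0.0
clock: 7.45
eef_pos: [555.3, 34.3, 327.3]
tool_rot: [[0.254, 0.967, -0.002], [0.967, -0.254, -0.0], [-0.001, -0.002, -1.0]]
contact_force: [0.5, -0.4, -0.7]
gripper_width: 39.7
grip_force: 0.0
1571 [[-86.8 -47.3 241. ]
 [-82.3   3.2 244.5]
 [-77.7  46.5 246.3]]
21016 [[-100.2  -72.3  208.7]
 [ -34.5   15.8  210.4]
 [  26.6   71.9  211.9]]
at [554.2  34.7 327.4] dp cm [-0.18  0.02  7.74] turn [-0.002  0.001  0.006] norm 0.006 F [-0.2  0.5 -0.7]
```

View pics/w1.png

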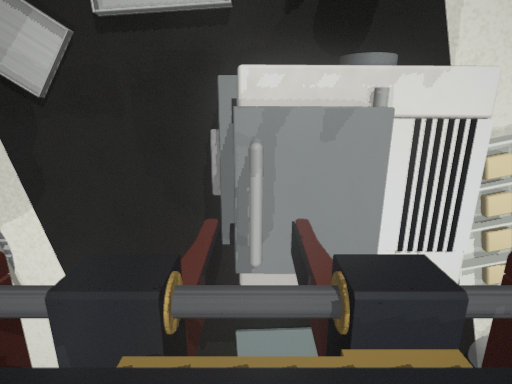

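The wrist view shows the handle bar along column 256, running from row 145 to row 262, centred between the fingers at columns 200 and 312. The drawer is flush at about (215,160).

```bash
python3 -m crank '{"turn":[[0,0,0],[0,0,0],[0,0,0],[0,0,0]],"dp":[[-0.2,0,2.5],[0,0,2.5],[0,0,1.7],[0,0,1.0]],"jaw":[0.1,0.1,0.1,0.1]}'
python3 -m crank '{"turn":[[0,0,0],[0,0,0],[0,0,0],[0,0,0],[0,0,0]],"dp":[[0,0,0],[0,0,0],[0,0,0],[0,0,0],[0,0,0]],"jaw":[1,1,1,1,1]}' 10
python3 - <<'E'
from h import *
s=bot.state(); p=s["eef_pos"]; print((p-O)@ex,(p-O)@ey,p[2])
T=s["tool_rot"]; prev=0
for a in range(8,105,8):
    t=np.radians(a); o=np.array([-108*np.cos(t)+60*np.sin(t),108*np.sin(t)+60*np.cos(t)])
    t0=np.radians(a-8); o0=np.array([-108*np.cos(t0)+60*np.sin(t0),108*np.sin(t0)+60*np.cos(t0)])
    d=o-o0; w=d[0]*ex+np.array([0,0,d[1]]); print(a,np.round(T.T@w/10,2))
E
```

```text
clock: 7.83
eef_pos: [551.6, 33.5, 249.1]
tool_rot: [[0.252, 0.968, -0.004], [0.968, -0.252, -0.0], [-0.001, -0.004, -1.0]]
contact_force: [-0.3, 0.3, -0.5]
gripper_width: 39.8
grip_force: 0.0
clock: 8.25
eef_pos: [554.3, 33.1, 252.1]
tool_rot: [[0.253, 0.968, 0.0], [0.968, -0.253, -0.0], [-0.0, 0.0, -1.0]]
contact_force: [-5.3, 1.4, 1.8]
gripper_width: 9.9
grip_force: 6.9
-82.7817319456991 0.2596899798773329 252.0557091420113
8 [-0.01  0.94 -1.44]
16 [-0.01  1.13 -1.3 ]
24 [-0.01  1.3  -1.13]
32 [-0.01  1.45 -0.94]
40 [-0.01  1.56 -0.73]
48 [-0.01  1.65 -0.5 ]
56 [-0.01  1.7  -0.27]
64 [-0.01  1.72 -0.03]
72 [-0.01  1.71  0.21]
80 [-0.01  1.66  0.45]
88 [-0.01  1.59  0.68]
96 [-0.01  1.48  0.89]
104 [-0.01  1.34  1.09]
```

```bash
python3 -m crank '{"turn":[[0,0,0],[0,0,0],[0,0,0],[0,0,0]],"dp":[[0,0.45,-0.74],[0,0.49,-0.7],[0,0.54,-0.67],[0,0.59,-0.63]],"jaw":[1,1,1,1]}'
python3 -m crank '{"turn":[[0,0,0],[0,0,0],[0,0,0],[0,0,0]],"dp":[[0,0.64,-0.58],[0,0.66,-0.55],[0,0.71,-0.49],[0,0.74,-0.45]],"jaw":[1,1,1,1]}'
python3 -c "
from h import *
p=bot.state()['eef_pos']; print((p-O)@ex-25.5,(p-O)@ey,p[2]-12-180)
t=np.radians(32);print(-108*np.cos(t)+60*np.sin(t),108*np.sin(t)+60*np.cos(t))"
```

```text
clock: 8.58
eef_pos: [573.2, 28.0, 279.3]
tool_rot: [[0.253, 0.968, -0.004], [0.968, -0.253, 0.0], [-0.001, -0.004, -1.0]]
contact_force: [-7.6, 3.1, 3.4]
gripper_width: 9.3
grip_force: 10.0
clock: 8.92
eef_pos: [600.3, 20.7, 301.0]
tool_rot: [[0.253, 0.968, -0.003], [0.968, -0.253, -0.0], [-0.001, -0.003, -1.0]]
contact_force: [-5.5, 1.2, 4.8]
gripper_width: 9.6
grip_force: 10.0
-60.69912130598371 0.22605661974199442 108.96792368149067
-59.7940385309017 108.11416630657169
```

On the arc; continue.

```bash
python3 -m crank '{"turn":[[0,0,0],[0,0,0],[0,0,0],[0,0,0]],"dp":[[0,0.77,-0.4],[0,0.79,-0.33],[0,0.82,-0.28],[0,0.83,-0.22]],"jaw":[1,1,1,1]}'
python3 -m crank '{"turn":[[0,0,0],[0,0,0],[0,0,0],[0,0,0]],"dp":[[0,0.85,-0.16],[0,0.85,-0.11],[0,0.86,-0.05],[0,0.86,0.02]],"jaw":[1,1,1,1]}'
python3 -c "
from h import *
p=bot.state()['eef_pos']; print((p-O)@ex-25.5,(p-O)@ey,p[2]-12-180)
t=np.radians(64);print(-108*np.cos(t)+60*np.sin(t),108*np.sin(t)+60*np.cos(t))"
python3 -m crank '{"turn":[[0,0,0],[0,0,0],[0,0,0],[0,0,0]],"dp":[[0,0.86,0.08],[0,0.85,0.13],[0,0.84,0.19],[0,0.82,0.26]],"jaw":[1,1,1,1]}'
python3 -m crank '{"turn":[[0,0,0],[0,0,0],[0,0,0],[0,0,0],[0,0,0]],"dp":[[0,0.8,0.31],[0,0.79,0.37],[0,0.76,0.42],[0,0.72,0.47],[0,0.35,0.25]],"jaw":[1,1,1,1,1]}'
python3 -c "
from h import *
p=bot.state()['eef_pos']; print((p-O)@ex-25.5,(p-O)@ey,p[2]-12-180)
t=np.radians(98);print(-108*np.cos(t)+60*np.sin(t),108*np.sin(t)+60*np.cos(t))"
```

```text
clock: 9.25
eef_pos: [632.5, 12.1, 312.6]
tool_rot: [[0.253, 0.968, -0.0], [0.968, -0.253, -0.001], [-0.001, -0.0, -1.0]]
contact_force: [-3.6, -1.0, 4.0]
gripper_width: 9.4
grip_force: 10.0
clock: 9.58
eef_pos: [665.6, 3.4, 314.1]
tool_rot: [[0.253, 0.967, -0.001], [0.967, -0.253, -0.001], [-0.001, -0.001, -1.0]]
contact_force: [-2.4, -2.2, 2.1]
gripper_width: 9.9
grip_force: 10.0
6.920402302378143 0.35820225088749513 122.08607184850501
6.583558924729651 123.37202580765468
clock: 9.92
eef_pos: [698.1, -4.7, 306.9]
tool_rot: [[0.253, 0.968, -0.002], [0.968, -0.253, -0.0], [-0.001, -0.002, -1.0]]
contact_force: [-2.1, -3.0, 1.0]
gripper_width: 9.9
grip_force: 10.0
clock: 10.33
eef_pos: [731.4, -13.2, 288.4]
tool_rot: [[0.253, 0.968, -0.001], [0.968, -0.253, -0.0], [-0.0, -0.001, -1.0]]
contact_force: [-1.0, -0.6, 1.1]
gripper_width: 9.9
grip_force: 10.0
74.73475769811921 1.411296025531076 96.3520406040576
74.44677902818128 98.59856536648567
```

```bash
python3 -m crank '{"turn":[[0,0,0],[0,0,0],[0,0,0]],"dp":[[0,0,0],[0,0,0],[0,0,0]],"jaw":[0.45,0.45,0.45]}'
python3 -m crank '{"turn":[[0,0,0],[0,0,0],[0,0,0],[0,0,0],[0,0,0]],"dp":[[0,0,-1],[0,0,-2],[0,0,-3],[0,0,-3],[0,0,-3]],"jaw":[0.45,0.45,0.45,0.45,0.45]}'
python3 -m crank '{"turn":[[0,0,-0.12],[0,0,-0.12],[0,0,-0.12],[0,0,-0.12],[0,0,-0.12]],"dp":[[0,0,0],[0,0,0],[0,0,0],[0,0,0],[0,0,0]],"jaw":[0.2,0.2,0.2,0.2,0.2]}'
python3 -m crank '{"turn":[[0,0,-0.12],[0,0,-0.12],[0,0,-0.12],[0,0,-0.12],[0,0,-0.12]],"dp":[[0,0,0],[0,0,0],[0,0,0],[0,0,0],[0,0,0]],"jaw":[0.2,0.2,0.2,0.2,0.2]}'
python3 -m crank '{"turn":[[0,0,-0.12],[0,0,-0.12],[0,0,-0.12]],"dp":[[0,0,0],[0,0,0],[0,0,0]],"jaw":[0.2,0.2,0.2]}'
python3 -c "
from h import *
print(bot.state()['joint_positions'].round(1))
plan(E(-38.5,0,390),down(75))"
```

```text
clock: 10.58
eef_pos: [730.4, -12.7, 289.3]
tool_rot: [[0.252, 0.968, -0.001], [0.968, -0.252, 0.0], [-0.0, -0.001, -1.0]]
contact_force: [-0.7, -0.3, -0.1]
gripper_width: 23.3
grip_force: 0.0
clock: 11.0
eef_pos: [730.2, -12.8, 411.8]
tool_rot: [[0.252, 0.968, -0.001], [0.968, -0.252, -0.0], [-0.0, -0.0, -1.0]]
contact_force: [0.6, -0.6, 0.2]
gripper_width: 24.0
grip_force: 0.0
clock: 11.42
eef_pos: [730.4, -12.9, 410.8]
tool_rot: [[-0.344, 0.939, 0.0], [0.939, 0.344, -0.0], [-0.0, 0.0, -1.0]]
contact_force: [0.1, 0.5, -0.9]
gripper_width: 35.1
grip_force: 0.0
clock: 11.83
eef_pos: [730.4, -12.9, 410.7]
tool_rot: [[-0.814, 0.581, 0.0], [0.581, 0.814, -0.0], [-0.0, -0.0, -1.0]]
contact_force: [-0.6, -0.2, 0.1]
gripper_width: 35.1
grip_force: 0.0
clock: 12.08
eef_pos: [730.4, -12.8, 410.7]
tool_rot: [[-0.966, 0.257, 0.0], [0.257, 0.966, -0.0], [-0.0, -0.0, -1.0]]
contact_force: [0.0, 0.2, 0.9]
gripper_width: 34.7
grip_force: 0.0
[ -1.9  26.8  68.2  -0.   85.  -77. ]
at [730.4 -12.8 410.7] dp cm [13.77 -0.13  2.07] turn [-0.     0.     0.002] norm 0.002 F [0.  0.2 0.9]
```

```bash
python3 -m crank '{"turn":[[0,0,0],[0,0,0],[0,0,0],[0,0,0],[0,0,0]],"dp":[[3.5,0,0.5],[3.5,0,0.5],[3.4,0,0.5],[3.4,-0.1,0.5],[0,0,0]],"jaw":[0.2,0.2,0.2,0.2,0.2]}'
python3 - <<'E'
from h import *
B=np.stack([ex,ey,[0,0,1]],1)
for n in ("wrist","scene"):
  s=bot.state(); c=bot.capture(n); P=world(c,s); q=(P-O)@B
  cv2.imwrite(f"pics/{n}2.png",c["frame"][:,:,::-1])
  a=q[(q[...,2]>186)&(q[...,2]<205)&(q[...,0]>-85)&(q[...,0]<10)&(abs(q[...,1])<40)]
  print(n,len(a), np.round(np.percentile(a,[2,50,98],axis=0),1) if len(a) else "")
  a=q[(q[...,2]>146)&(q[...,2]<165)&(q[...,0]>-105)&(q[...,0]<15)&(abs(q[...,1])<25)]
  print(n,len(a), np.round(np.percentile(a,[2,50,98],axis=0),1) if len(a) else "")
  f=q[(q[...,2]>215)&(q[...,0]>10)&(q[...,0]<120)&(abs(q[...,1])<90)&(q[...,2]<330)]; print("flap",np.round(np.percentile(f,[2,50,98],axis=0),1) if len(f) else "")
plan(E(-38.5,0,189),down(75))
E
```

```text
clock: 12.5
eef_pos: [591.1, 23.6, 389.2]
tool_rot: [[-0.965, 0.262, -0.006], [0.262, 0.965, 0.0], [0.006, -0.001, -1.0]]
contact_force: [1.0, 0.2, -0.5]
gripper_width: 34.8
grip_force: 0.0
wrist 546 [[-63.4  -8.2 192.7]
 [-39.9  -1.6 197.3]
 [-15.1   4.  198.7]]
wrist 1029 [[-101.9  -20.1  147.1]
 [ -64.8   -1.6  157.6]
 [  14.9   20.   164.7]]
flap [[ 53.9 -45.7 216.9]
 [ 61.9  -0.6 282.2]
 [102.   43.  304.5]]
scene 119 [[-62.9  -9.  186.7]
 [-38.9  -3.6 196.2]
 [-14.9   5.6 199.8]]
scene 268 [[-101.7  -20.7  147.8]
 [ -46.    -6.9  157.2]
 [  14.4   17.6  164.3]]
flap [[ 37.9 -76.7 217.9]
 [ 57.3  -6.  300.5]
 [103.   71.  306.8]]
at [596.5  22.7 391.1] dp cm [-0.07 -0.11 20.21] turn [-0.     0.001 -0.004] norm 0.004 F [-0.1 -0.1  0.4]
```

View pics/wrist2.png

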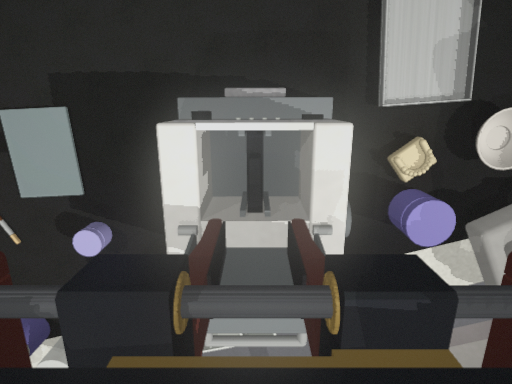

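View pics/scene2.png

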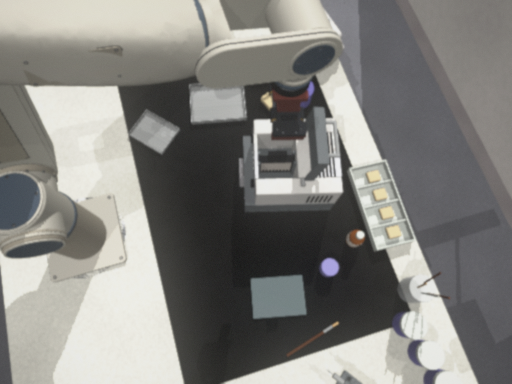

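In the wrist view the flap is open, with its handle at the bottom (255,340). The cassette is the dark strip around column 255, rows 130–215, between the fingers. The scene view agrees, with the flap upright at (322,142) and the drawer shut. The tab measures x −39, y −2, top 197, which matches the text.

```bash
python3 -m crank '{"turn":[[0,0,0],[0,0,0],[0,0,0],[0,0,0],[0,0,0]],"dp":[[-0.07,-0.28,2],[0,0,4],[0,0,4],[0,0,3],[0,0,3]],"jaw":[0.2,0.2,0.2,0.2,0.2]}'
python3 -m crank '{"turn":[[0,0,0],[0,0,0],[0,0,0],[0,0,0],[0,0,0]],"dp":[[0,0,2],[0,0,1.2],[0,0,1],[0,0,0],[0,0,0]],"jaw":[0.2,0.2,0.2,0.2,0.2]}'
python3 -c "
from h import *
plan(E(-38.5,-1.8,189),down(75))"
python3 -m crank '{"turn":[[0,0,0],[0,0,0],[0,0,0],[0,0,0],[0,0,0]],"dp":[[0,0,0],[0,0,0],[0,0,0],[0,0,0],[0,0,0]],"jaw":[1,1,1,1,1]}' 35
python3 -c "
from h import *
plan(E(-38.5,-1.8,189),down(75))"
```

```text
clock: 13.02
eef_pos: [598.5, 19.0, 228.5]
tool_rot: [[-0.965, 0.263, 0.0], [0.263, 0.965, -0.0], [-0.0, -0.0, -1.0]]
contact_force: [0.9, -0.6, -0.2]
gripper_width: 35.1
grip_force: 0.0
clock: 13.43
eef_pos: [597.8, 19.2, 188.1]
tool_rot: [[-0.965, 0.263, -0.0], [0.263, 0.965, -0.0], [0.0, -0.0, -1.0]]
contact_force: [0.5, 0.2, 1.0]
gripper_width: 35.2
grip_force: 0.0
at [597.8  19.2 188.1] dp cm [ 0.13  0.01 -0.09] turn [-0.    -0.    -0.005] norm 0.005 F [0.5 0.2 1. ]
clock: 13.85
eef_pos: [597.3, 19.4, 188.5]
tool_rot: [[-0.965, 0.263, 0.0], [0.263, 0.965, -0.0], [-0.0, -0.0, -1.0]]
contact_force: [-0.1, 0.1, 5.3]
gripper_width: 14.0
grip_force: 35.0
at [597.3  19.4 188.5] dp cm [ 0.08  0.01 -0.05] turn [-0.     0.    -0.004] norm 0.004 F [-0.1  0.1  5.3]
```

Gripped at width 14.0. Draw up slowly, then higher.

```bash
python3 -m crank '{"turn":[[0,0,0],[0,0,0],[0,0,0],[0,0,0],[0,0,0]],"dp":[[0,0,-0.5],[0,0,-1],[0,0,-1],[0,0,-1],[0,0,-1]],"jaw":[1,1,1,1,1]}'
python3 -m crank '{"turn":[[0,0,0],[0,0,0],[0,0,0],[0,0,0],[0,0,0]],"dp":[[0,0,-2],[0,0,-2],[0,0,-2.5],[0,0,-2.5],[0,0,-1]],"jaw":[1,1,1,1,1]}'
python3 -c "
from h import *
plan(np.array([497,319.6,325]),down(0))"
```

```text
clock: 14.27
eef_pos: [597.0, 19.3, 233.8]
tool_rot: [[-0.965, 0.263, -0.001], [0.263, 0.965, -0.0], [0.001, -0.0, -1.0]]
contact_force: [-0.7, 0.1, -1.7]
gripper_width: 13.7
grip_force: 35.0
clock: 14.68
eef_pos: [598.3, 19.4, 337.0]
tool_rot: [[-0.965, 0.263, 0.004], [0.263, 0.965, -0.0], [-0.004, 0.001, -1.0]]
contact_force: [0.1, 0.2, -1.3]
gripper_width: 13.8
grip_force: 35.0
at [598.3  19.4 337. ] dp cm [17.68 26.3   1.15] turn [0.004 0.003 1.305] norm 1.305 F [ 0.1  0.2 -1.3]
```

```bash
python3 -m crank '{"turn":[[0,0,0],[0,0,0],[0,0,0],[0,0,0],[0,0,0]],"dp":[[1,1.5,0],[1.8,2.7,0],[1.8,2.7,0],[1.8,2.7,0],[1.8,2.7,0]],"jaw":[1,1,1,1,1]}'
python3 -m crank '{"turn":[[0,0,0],[0,0,0],[0,0,0],[0,0,0],[0,0,0]],"dp":[[1.8,2.7,0],[1.8,2.7,0],[1.8,2.7,0],[1.8,2.6,0],[1.5,2.0,0]],"jaw":[1,1,1,1,1]}'
python3 -m crank '{"turn":[[0,0,0.11],[0,0,0.11],[0,0,0.11],[0,0,0.11],[0,0,0.11]],"dp":[[0,0,0.3],[0,0,0.3],[0,0,0.3],[0,0,0.3],[0,0,0]],"jaw":[1,1,1,1,1]}'
python3 -m crank '{"turn":[[0,0,0.11],[0,0,0.11],[0,0,0.11],[0,0,0.11],[0,0,0.11]],"dp":[[0,0,0],[0,0,0],[0,0,0],[0,0,0],[0,0,0]],"jaw":[1,1,1,1,1]}'
python3 -m crank '{"turn":[[0,0,0.11],[0,0,0.09],[0,0,0],[0,0,0]],"dp":[[0,0,0],[0,0,0],[0,0,0],[0,0,0]],"jaw":[1,1,1,1]}'
python3 -c "
from h import *
plan(np.array([497,319.6,325]),down(0))"
```

```text
clock: 15.1
eef_pos: [549.4, 160.7, 332.5]
tool_rot: [[-0.965, 0.264, -0.002], [0.264, 0.965, -0.0], [0.001, -0.001, -1.0]]
contact_force: [0.6, -0.1, -1.2]
gripper_width: 13.8
grip_force: 35.0
clock: 15.52
eef_pos: [498.6, 307.0, 332.4]
tool_rot: [[-0.965, 0.262, -0.002], [0.262, 0.965, 0.0], [0.002, -0.0, -1.0]]
contact_force: [0.4, -0.0, -1.0]
gripper_width: 14.0
grip_force: 35.0
clock: 15.93
eef_pos: [499.1, 304.9, 319.7]
tool_rot: [[-0.681, 0.732, -0.003], [0.732, 0.681, -0.001], [0.001, -0.003, -1.0]]
contact_force: [-0.0, 0.0, -1.7]
gripper_width: 13.5
grip_force: 35.0
clock: 16.35
eef_pos: [499.4, 304.9, 320.3]
tool_rot: [[-0.198, 0.98, -0.002], [0.98, 0.198, -0.001], [-0.0, -0.002, -1.0]]
contact_force: [-0.1, -0.6, -1.0]
gripper_width: 13.7
grip_force: 35.0
clock: 16.68
eef_pos: [499.5, 304.9, 320.4]
tool_rot: [[-0.007, 1.0, -0.002], [1.0, 0.007, -0.0], [-0.0, -0.002, -1.0]]
contact_force: [-0.3, 0.2, -1.0]
gripper_width: 13.9
grip_force: 35.0
at [499.5 304.9 320.4] dp cm [ 1.47 -0.24 -0.46] turn [-0.002  0.     0.007] norm 0.008 F [-0.3  0.2 -1. ]
```

```bash
python3 -m crank '{"turn":[[0,0,0.007],[0,0,0],[0,0,0],[0,0,0],[0,0,0]],"dp":[[0.7,-0.1,0],[0.7,-0.1,0],[0,0,0],[0,0,0],[0,0,0]],"jaw":[1,1,1,1,1]}'
python3 - <<'E'
from h import *
B=np.stack([ex,ey,[0,0,1]],1)
for n in ("scene","wrist","top"):
  s=bot.state(); c=bot.capture(n); P=world(c,s); X,Y,Z=P[...,0],P[...,1],P[...,2]
  m=(Z>11)&(Z<24)&(X>380)&(X<610)&(Y>210)&(Y<425); r=cv2.minAreaRect(P[m][:,:2].astype(np.float32)); print(n,"rim",m.sum(),np.round(r[0]),np.round(r[1]),round(r[2],1))
  m=(Z>190)&(Z<295)&(abs(X-497)<60)&(abs(Y-320)<80)
  if m.sum()>20: print(" cass",m.sum(),np.round(np.percentile(P[m],[2,50,98],axis=0),1))
  q=(P-O)@B
  f=q[(q[...,2]>215)&(q[...,0]>10)&(q[...,0]<120)&(abs(q[...,1])<90)&(q[...,2]<330)]; print(" flap",len(f),np.round(np.percentile(f,[2,98],axis=0),1) if len(f) else "")
  f=q[(q[...,0]<-120)&(q[...,0]>-220)&(abs(q[...,1])<90)&(q[...,2]<70)&(q[...,2]>30)]; print(" drawer",len(f),np.round(f[:,0].min(),1) if len(f) else "")
  if n!="top":cv2.imwrite(f"pics/{n}3.png",c["frame"][:,:,::-1])
plan(np.array([497,319.6,325]),down(0))
E
```

```text
clock: 17.1
eef_pos: [497.5, 319.2, 320.4]
tool_rot: [[0.001, 1.0, -0.002], [1.0, -0.001, -0.0], [-0.0, -0.002, -1.0]]
contact_force: [-0.0, 0.9, -1.3]
gripper_width: 13.5
grip_force: 35.0
scene rim 261 [499. 322.] [145. 180.] 78.6
 cass 287 [[487.3 267.9 207.9]
 [493.7 273.3 261.5]
 [506.8 360.1 292.5]]
 flap 1238 [[ 36.9 -76.6 217.3]
 [102.9  71.4 306.5]]
 drawer 148 -143.5
wrist rim 1101 [499. 321.] [140. 180.] 78.7
 cass 2320 [[488.1 333.7 220.3]
 [497.5 358.4 289.2]
 [507.4 370.3 291.4]]
 flap 0 
 drawer 487 -143.4
top rim 110 [499. 324.] [141. 180.] 79.1
 cass 128 [[487.5 271.  212.2]
 [494.8 281.6 283.1]
 [507.5 318.3 291.8]]
 flap 731 [[ 37.7 -71.8 217.5]
 [102.3  73.5 307. ]]
 drawer 143 -144.7
at [497.6 318.9 320.5] dp cm [ 0.07 -0.07 -0.45] turn [-0.001  0.    -0.002] norm 0.003 F [-0.5 -0.3 -2.5]
```

View pics/scene3.png

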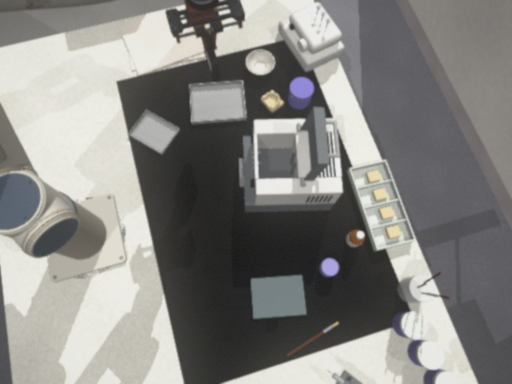

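View pics/wrist3.png

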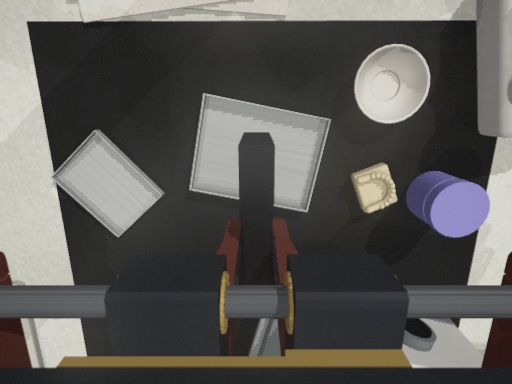

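The scene view shows the cassette over the tray, an empty chamber, the flap upright and the drawer shut. The wrist view shows the tray undisturbed at (258,152) with the cassette edge-on over it. After a 3 mm centring move and a settle, I'll hand in.

```bash
python3 -m crank '{"turn":[[0,0,0],[0,0,0],[0,0,0],[0,0,0],[0,0,0]],"dp":[[0.3,0.1,0],[0,0,0],[0,0,0],[0,0,0],[0,0,0]],"jaw":[1,1,1,1,1]}'
python3 -m crank '{"turn":[[0,0,0],[0,0,0],[0,0,0],[0,0,0],[0,0,0]],"dp":[[0,0,0],[0,0,0],[0,0,0],[0,0,0],[0,0,0]],"jaw":[1,1,1,1,1]}'
python3 -c "
from station import bot
print(bot.hand_in())"
```

```text
clock: 17.67
eef_pos: [498.7, 322.0, 320.5]
tool_rot: [[0.003, 1.0, -0.001], [1.0, -0.003, -0.0], [-0.0, -0.001, -1.0]]
contact_force: [-0.6, -0.4, -2.4]
gripper_width: 13.5
grip_force: 35.0
clock: 18.08
eef_pos: [498.7, 322.0, 320.5]
tool_rot: [[0.002, 1.0, -0.001], [1.0, -0.002, -0.0], [-0.0, -0.001, -1.0]]
contact_force: [-0.5, 0.0, -1.5]
gripper_width: 13.8
grip_force: 35.0
the job is handed in; nothing more can be done
None
```

The job is handed in at 18 s: the drawer is home, the flap is open to about 98°, and the cassette is held still and upright over the tray's centre, its lower edge about 20 cm above the bench and a broad face to the far side; a wrong-way turn earlier ran joint 6 up to its range limit (−145.6°), and no verdict was shown.

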